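Seat the proud dowel and set the top tier on a display cake

TASK

Four dowels stand in the bottom tier of this foam display cake to carry the top tier; three stand on the board at one height, but one is not fully down and its top stands a few millimetres proud. With the top tier still aside, feel across the dowel tops with the closed fingertips to find it and press it gently home, never pushing on a dowel with more than about two kilos (20 N) and without leaning on the icing. Then lift the small top tier over and set it softly, without pressing, on the four dowels, centred and level, and leave the sugar pot, cup and egg box where they are.

Things in the scene. Friction and masses are not known exactly. Their poses are not given: they have to be found in the camera images.
- cake: Bottom tier of a hard foam display cake, does not move: a round white drum board 190 mm across and 12 mm thick with a rose edge, on it a pale pink round tier 140 mm across and 70 mm high, its flat iced top 82 mm above the origin. Origin at the centre of the drum's underside, on the counter; z up. Dowels a to d stand at x = +-21, y = +-21 mm of this frame (a 42 mm square), in any order.
- dowel_a: One of four upright bamboo dowels, 8 mm thick, in a ring of tiny white pearls on the icing. Origin: where its axis meets the icing (82 mm above the counter), NOT its top. The dowels that are home stand on a hard stop, their tops all level, anywhere from 7 to 27 mm above the icing. The proud one (any of a to d) stands 3.5 to 6 mm higher than the rest.
- dowel_b: Another of the four dowels, as dowel_a. The proud one is held by friction only: a push of about 12 N slides it straight down, it stays where it is left, and it stops hard when home. The home ones do not move.
- dowel_c: Another of the four dowels, as dowel_a.
- dowel_d: Another of the four dowels, as dowel_a.
- tier: Small ivory top tier to be set on the dowels: a hard foam cylinder 62 mm across, from 3 to 61 mm height, fixed on a thin white cake card 78 mm across and 3 mm thick, with a rose flower of 14 mm height on top; about 0.2 kg. Origin at the centre of the card's underside; z up. Grip it round the cylinder.
- sugar_pot: Blue and white sugar pot with lid and two ears, 115 x 152 x 128 mm, a bystander. Origin under its centre.
- espresso_cup: Small white cup with a red-brown inside, 62 x 87 x 51 mm, a bystander. Origin under its centre.
- egg_box: Pale blue egg box, 106 x 156 x 72 mm, a bystander. Origin under its centre.
There are look-alikes about, which are no part of the job. Leave any red look-alike of the cake alone.

How it is judged:
On the way:
1. with the top tier still standing aside, a fingertip pushes down on a dowel with over 10 N ((contact force between the fingers and dowel_a above 10 N or contact force between the fingers and dowel_b above 10 N or contact force between the fingers and dowel_c above 10 N or contact force between the fingers and dowel_d above 10 N) and distance of tier from where it was at the start of the episode below 0.01 m), for 0.05 s.
At the end, for the whole second after the job is handed in: The top tier stands still and released on the dowels, its axis within 8 mm of the cake's, tilted by less than 0.035 rad (2 degrees, which needs the proud dowel to be within about 1.4 mm of home) (angle between tier's own z axis and vertical below 0.035 rad and horizontal distance between tier and cake below 0.008 m and z of tier in the frame of cake between 0.087 and 0.111 m and linear speed of tier below 0.02 m/s and contact force between the fingers and tier below 0.1 N); the robot touches nothing.
It fails at once if the fingers push on a dowel with over 20 N (contact force between the fingers and dowel_a above 20 N or contact force between the fingers and dowel_b above 20 N or contact force between the fingers and dowel_c above 20 N or contact force between the fingers and dowel_d above 20 N).
It fails at once if the iced bottom tier or its drum is pressed with over 4 N (contact force between anything else and cake above 4 N).
It fails at once if the top tier is pressed or dropped on a dowel (over 11 N, where its weight is 2 N) (contact force between tier and dowel_a above 11 N or contact force between tier and dowel_b above 11 N or contact force between tier and dowel_c above 11 N or contact force between tier and dowel_d above 11 N).
It fails at once if the top tier is let fall (over 0.3 m/s while out of the fingers) or tipped by over 0.4 rad ((contact force between the fingers and tier below 0.1 N and linear speed of tier above 0.3 m/s) or angle between tier's own z axis and vertical above 0.4 rad).
It fails at once if the sugar pot, the cup or the egg box is moved by over 20 mm (distance of any of sugar_pot, espresso_cup, egg_box from where it was at the start of the episode above 0.02 m).
It also fails if it takes over 72 s, if anything falls off the work surface, if the arm or the gripper's body presses on something with over 40 N, if the wrist force passes 120 N, or if a joint passes its speed limit or range.

ROBOT

A 6-joint arm with a two-finger parallel gripper is mounted at the origin on a cart in front of the work surface, level with it; the furniture and walls round the work are solid. World frame = base frame: x ahead of the robot, y to its left, z up, the work surface at z = 0. Lengths are in m, angles in rad, forces in N, time in s.
With the tool pointing down it reaches from about 0.4 to 0.825 m from the base axis. Payload 7 kg.
Tool frame: the origin (TCP) lies midway between the tips of the shut fingers; the grasp point (between the pads) lies 19 mm behind it; z points along the fingers, y is the line along which they close (so a half turn about z gives the same grasp; the last joint's range is limited). The gripper opens to 88 mm and grips with 3 to 60 N. Pads are 19 mm wide; open, the fingers measure 130 mm over their backs; the gripper's body (78 mm by 193 mm) begins 47 mm behind the grasp point.
Start: joints at [1.592, 0.359, 0.012, 0, -1.224, -0.288], TCP at [0.178, 0.651, 0.227] pointing down, gripper open.
Joint ranges: [-3.07, 3.07], [-1.43, 2.12], [-1.02, 1.25], [-3.03, 1.67], [-3.05, -0], [-3.03, 3.03]. Speed limits (rad/s): [2.39, 2.39, 3.01, 3.14, 3.14, 3.14].

INTERFACE

Orientations are given as [roll, pitch, yaw] about the fixed x, y, z axes, in that order (R = Rz(yaw) Ry(pitch) Rx(roll)).
In Python, from station import telemetry, eyes, ticket, recognise, trace gives the robot as it stands. The module is installed in compiled form; this text tells all that it offers.
- The arm moves only by the tool servo_tool, never from a script. Its argument "series" is a list that holds one entry, the list of rows, each a list of 4 numbers: the shift along the tool's x, y, z in mm, then the turn about the tool's z in rad. In form: [[[x, y, z, roll], ...]]. A call has exactly 10 rows; each row shifts and turns the commanded pose from where the row before left it, along the tool's axes as they then stand; what a row does not reach is not made up. A row lasts 1/12 s, in which the tool goes at most 41.7 mm and 7.16 degrees, less where a joint would pass 70% of its speed; a pose out of reach is approached as far as the arm can. A call is refused whole if a number of a shift passes 41.7 or a number of a turn 0.125, either way. A call with a gripper value outside its range is refused whole. "claw" is the gripper's target within -1 to 1 (shut at 1, half-way at 0, fully open at -1), set as the call begins (left out, the last holds). The fingers move at their own pace and stop on an object; "grip_force" is the grip in N (left out, the last holds). Time passes only in rows, so rows that do not move let the fingers close, or fill a call up. It gives the time, the measured TCP pose, the force, the opening and the grip force at its end, in the units of the state.
- telemetry.get_state(): the state, without advancing time (a new reading comes with each control period).
- eyes.grab_frame(name): name is "scene" or "top" or "wrist"; returns the picture (400x640x3 uint8, red, green, blue); there is no depth.
- eyes.calibration(name): a dict with "mtx" (3x3 intrinsics, pixels), "rvec" (rotation vector, rad) and "tvec" (3), from world to camera coordinates, as OpenCV has them. Camera axes: x right, y down, z forward; pixel columns grow to the right and rows downward; lengths in m; the calibration is good to about 2 mm. A picture is of the moment at which its call begins: read the wrist's pose just before it. calibration takes no time and is no camera call; for the wrist camera it gives the pose at the moment of the call.
- ticket.job_done(): hands the job in; it is judged then, once.
Trained networks look in the newest picture that a camera, given by its name, has taken for a name from the list of things; names that differ only in an ending like _2 or _b are one class to them, and where a whole thing is asked for, a point or a joint stands for the part that bears it (a point fixed in the world has none). Each returns a list of dicts, best first, with "conf" (0 to 1); they miss things now and then, are a little off and sometimes report something else, mostly with a low value. They report only what shows in the picture. A call takes as long as a camera call. They do not tell look-alikes from the thing itself.
- recognise(camera, name): "position" ([x, y, z] in m, in world coordinates, good to about 4 mm: the middle of the surface that is visible of it).
- trace(camera, name): "mask" (400x640 bool, what is visible of it).
The state is a dict: "t": time; "q": joint angles; "qd": joint speeds; "joint_efforts": joint torques, N m; "eef_pos": TCP position; "ee_rot": TCP orientation; "force": force on the tool from outside, world axes, zero at the start; "moment": the same for the moment, N m; "width": finger opening in m; "gripper_force": force on a finger pad.
Only numpy, scipy, OpenCV 4.12 (cv2) and the standard library are available. Lean on these libraries where they do the work, as an engineer would, in place of code of your own. Each camera call takes 0.05 s, during which the arm holds its last target. There are 200 camera calls.

## Working session

There is one attempt and no reset: what is moved stays moved. The work goes in short steps, Python scripts to look and compute and a tool call to move; the robot and the scene stay as the last step left them, time stands still between calls to the robot, and variables do not carry over. Pictures are saved under pics/ and viewed, at most 10 in all, crops included, and the job is handed in when it is done.

Besides the shell and the picture viewer there is one more tool, called after "Request:" by a JSON object that holds its "op" and its "data", one argument or row to a line. servo_tool: Moves the arm, as the interface text tells. Its arguments: {"type":"object","properties":{"series":{"type":"array"},"claw":{"type":"number"},"grip_force":{"type":"number"}},"required":["series"]}

```bash
mkdir -p pics; cat > h.py <<'E'
import numpy as np, cv2
from station import telemetry, eyes, ticket, recognise, trace
def cal(n):
    c=eyes.calibration(n); R,_=cv2.Rodrigues(np.array(c["rvec"],float)); return np.array(c["mtx"]),R,np.array(c["tvec"],float).reshape(3)
def proj(c,P):
    K,R,t=c; p=K@(R@np.array(P,float)+t); return p[:2]/p[2]
def at_z(c,uv,z):
    K,R,t=c; d=R.T@np.linalg.inv(K)@np.array([uv[0],uv[1],1.]); o=-R.T@t; return o+d*(z-o[2])/d[2]
def tri(cs,uvs):
    A=np.zeros((3,3));b=np.zeros(3)
    for c,uv in zip(cs,uvs):
        K,R,t=c; d=R.T@np.linalg.inv(K)@np.array([uv[0],uv[1],1.]); d/=np.linalg.norm(d); o=-R.T@t
        M=np.eye(3)-np.outer(d,d); A+=M; b+=M@o
    return np.linalg.solve(A,b)
def save(n,im): cv2.imwrite("pics/"+n,cv2.cvtColor(im,cv2.COLOR_RGB2BGR))
E
python3 - <<'E'
from h import *
ims=[]
for n in ["scene","top"]:
    im=eyes.grab_frame(n); ims.append(im)
    for k in ["cake","tier","dowel_a","sugar_pot","espresso_cup","egg_box"]:
        for d in recognise(n,k)[:6]: print(n,k,round(d["conf"],2),np.round(d["position"],3),np.round(proj(cal(n),d["position"])))
save("two.png",cv2.resize(np.vstack(ims),(480,600))); save("scene.png",ims[0]); save("top.png",ims[1])
s=telemetry.get_state(); print(s["t"],s["eef_pos"],s["ee_rot"],s["force"],s["width"])
E
```

```text
scene cake 0.74 [0.443 0.699 0.071] [241. 300.]
scene cake 0.73 [0.515 0.149 0.084] [327. 214.]
scene tier 0.48 [ 0.566 -0.127  0.04 ] [358. 187.]
scene sugar_pot 0.96 [0.684 0.069 0.078] [312. 189.]
scene espresso_cup 0.44 [0.687 0.072 0.079] [311. 189.]
top cake 0.79 [0.526 0.138 0.081] [316. 195.]
top cake 0.73 [0.45  0.658 0.079] [190. 158.]
top tier 0.8 [ 0.566 -0.147  0.064] [388. 219.]
top sugar_pot 0.55 [0.69  0.039 0.097] [358. 169.]
top espresso_cup 0.61 [ 0.389 -0.048  0.022] [344. 251.]
top egg_box 0.77 [ 0.45  -0.386  0.072] [438. 273.]
0.7 [0.17795854 0.65108851 0.22656552] [ 3.14157747e+00  3.16439506e-06 -2.66783784e-01] [ 0.89847994  0.09417884 -0.2460298 ] 0.08776598942429444
```

View pics/scene.png

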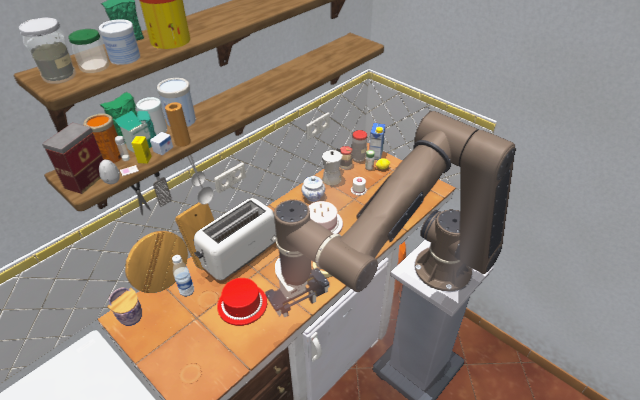

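View pics/top.png

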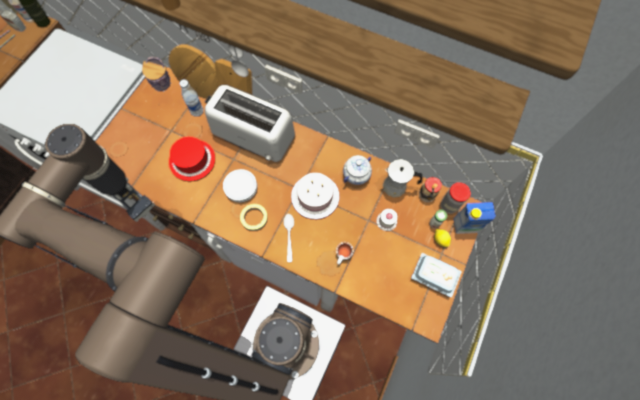

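The top picture shows the white and pink cake with four dowels at about (316,195), the red look-alike at (192,158), a plain white plate at (239,186), the tier at (388,219) and the moka pot at (400,178). By the description, the cake is the one at (316,195). I'll move above it and check close up.

Request:
{"op": "servo_tool", "data": {
  "series": [
    [[20,17,-7,0],[26,22,-7,0],[30,26,-7,0],[30,26,-7,0],[30,26,-7,0],[30,26,-7,0],[30,26,-7,0],[30,26,-7,0],[30,26,-7,0],[30,26,-7,0]]
  ],
  "claw": 1
}}

```text
t: 1.53
eef_pos: [0.3893, 0.3356, 0.2974]
ee_rot: [-3.141, -0.0, -0.266]
force: [1.6, 1.1, 0.1]
width: 0.027
gripper_force: 0.0
```

Request:
{"op": "servo_tool", "data": {
  "series": [
    [[30,26,0,0],[30,26,0,0],[30,26,0,0],[30,26,0,0],[26,26,0,0],[20,18,0,0],[12,10,0,0],[0,0,0,0],[0,0,0,0],[0,0,0,0]]
  ]
}}

```text
t: 2.37
eef_pos: [0.5186, 0.1382, 0.2966]
ee_rot: [-3.141, 0.0, -0.267]
force: [-0.9, -0.2, 0.0]
width: 0.0004
gripper_force: 0.0
```

```bash
python3 - <<'E'
from h import *
s=telemetry.get_state(); print(s["t"],s["q"],s["eef_pos"],s["ee_rot"],s["force"],s["width"])
im=eyes.grab_frame("wrist");c=cal("wrist"); save("w1.png",im); print("cam",-c[1].T@c[2])
for k in ["cake","tier","dowel_a"]:
    for d in recognise("wrist",k)[:6]: print(k,round(d["conf"],2),np.round(d["position"],4),np.round(proj(c,d["position"])))
E
```

```text
2.3667 [ 6.25809640e-01  9.04854195e-02 -1.78720165e-01 -1.73225181e-04
 -1.30150819e+00  6.77906732e-01] [0.51859778 0.13822971 0.29656412] [-3.14142363e+00  7.82928268e-05 -2.67126027e-01] [-0.9092061  -0.21252846  0.00092707] 0.00040236027080644285
cam [0.5844452  0.12132867 0.45596547]
cake 0.9 [0.5579 0.1474 0.0807] [305. 138.]
tier 0.71 [ 0.5833 -0.1273  0.0608] [555.  41.]
tier 0.15 [0.661  0.0634 0.0717] [358.  12.]
dowel_a 0.65 [0.5258 0.1331 0.0957] [326. 166.]
dowel_a 0.63 [0.5212 0.1763 0.0971] [287. 181.]
dowel_a 0.63 [0.5701 0.1336 0.0945] [314. 124.]
dowel_a 0.61 [0.5685 0.1743 0.0989] [275. 136.]
```

View pics/w1.png

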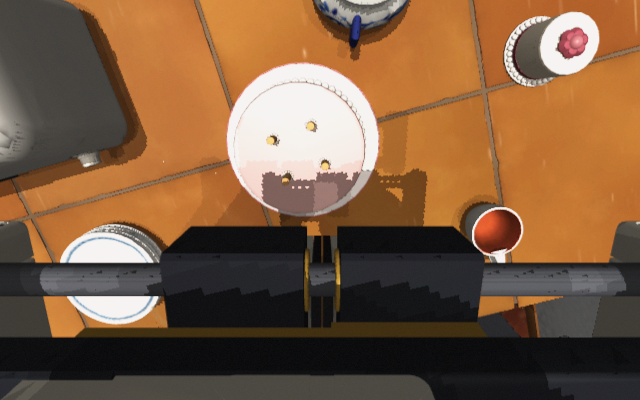

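The close view confirms the choice: a pink top with a white drum, dowel tops at (272,140), (311,126), (325,165) and (286,181), the tier at (555,45) with its flower at (572,43). I'll take a second, better centred view for stereo.

Request:
{"op": "servo_tool", "data": {
  "series": [
    [[-10,0,8,0],[-15,0,12,0],[-15,0,12,0],[-10,0,8,0],[-10,0,8,0],[-5,0,4,0],[0,0,0,0],[0,0,0,0],[0,0,0,0],[0,0,0,0]]
  ]
}}

```text
t: 3.4
eef_pos: [0.4567, 0.1554, 0.245]
ee_rot: [-3.141, -0.001, -0.267]
force: [0.3, -0.3, 0.6]
width: 0.0003
gripper_force: 0.0
```

```bash
python3 - <<'E'
from h import *
s=telemetry.get_state(); print(s["t"],s["eef_pos"],s["ee_rot"],s["force"])
im=eyes.grab_frame("wrist");c=cal("wrist"); save("w2.png",im); print("cam",-c[1].T@c[2])
for k in ["cake","dowel_a"]:
    for d in recognise("wrist",k)[:6]: print(k,round(d["conf"],2),np.round(d["position"],4),np.round(proj(c,d["position"])))
    for d in trace("wrist",k)[:6]:
        v,u=np.nonzero(d["mask"]); print(" mask",round(d["conf"],2),len(u),u.min(),u.max(),v.min(),v.max(),u.mean(),v.mean())
u0,v0=proj(c,[0.546,0.154,0.1]).astype(int); print(u0,v0)
cr=im[max(0,v0-75):v0+75,max(0,u0-100):u0+100]; print(max(0,u0-100),max(0,v0-75))
save("c2.png",cv2.resize(cr,None,fx=4,fy=4,interpolation=cv2.INTER_CUBIC))
E
```

```text
3.4 [0.45670243 0.15543734 0.24500219] [-3.14113899e+00 -5.37857132e-04 -2.66846659e-01] [ 0.33765528 -0.27704036  0.621054  ]
cam [0.52252202 0.1380338  0.40424916]
cake 0.65 [0.5455 0.1513 0.0793] [300.  84.]
 mask 0.97 25664 208 390 0 175 299.3415679551122 83.9728023690773
dowel_a 0.72 [0.5699 0.1346 0.096 ] [311.  46.]
dowel_a 0.68 [0.5224 0.17   0.102 ] [285. 117.]
dowel_a 0.65 [0.5667 0.1738 0.0934] [266.  64.]
dowel_a 0.49 [0.5269 0.1322 0.0841] [327.  99.]
 mask 0.77 192 254 268 60 75 261.2083333333333 67.08333333333333
 mask 0.68 143 273 286 109 121 279.6993006993007 115.47552447552448
 mask 0.65 144 319 331 92 105 324.875 98.23611111111111
 mask 0.6 187 302 316 41 57 308.7967914438503 49.0
295 82
195 7
```

View pics/c2.png

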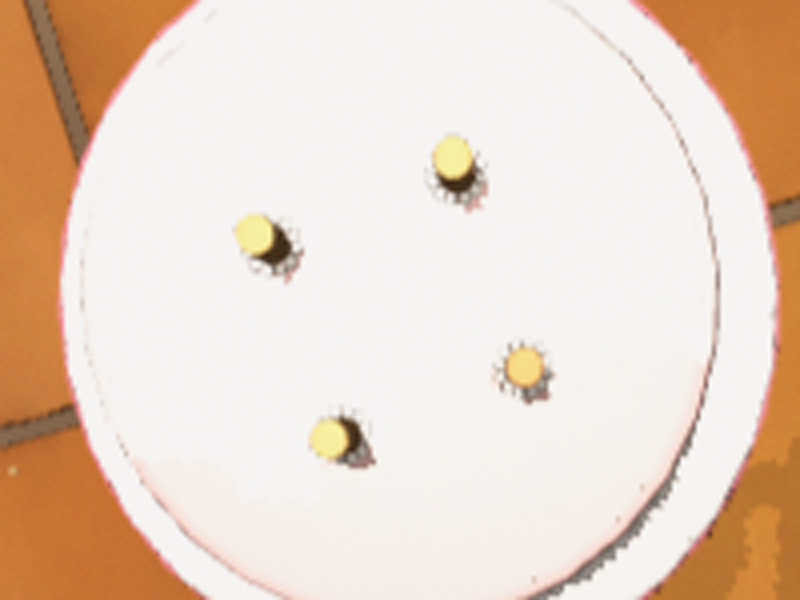

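The crop shows four yellow dowel tops at w2 pixels (259,65), (308,46), (326,98) and (277,116). I'll fit the square model to both views.

```bash
cat > fit.py <<'E'
from h import *
from scipy.optimize import least_squares
def rvec(p,yaw=-0.267):
    pass
def yellow(im,pts,r=8):
    im=im.astype(int); out=[]
    for u,v in pts:
        u,v=int(round(u)),int(round(v)); w=im[v-r:v+r+1,u-r:u+r+1]
        m=((w[...,0]-w[...,2]>60)&(w[...,0]>170)).astype(np.uint8)
        n,l,st,ce=cv2.connectedComponentsWithStats(m); 
        k=1+np.argmax(st[1:,4]); out.append([u-r+ce[k][0],v-r+ce[k][1],st[k][4]])
    return np.array(out)
E
python3 - <<'E'
from fit import *
c2=cal("wrist"); K,R,_=c2
# w1: same orientation, camera centre known
cam1=np.array([0.5844452,0.12132867,0.45596547]); c1=(K,R,-R@cam1)
rd=lambda f:cv2.cvtColor(cv2.imread("pics/"+f),cv2.COLOR_BGR2RGB)
p1=yellow(rd("w1.png"),[(272,140),(311,126),(325,165),(286,181)]); p2=yellow(rd("w2.png"),[(259.5,65),(308,46),(326,98.5),(277.5,116.5)])
print(p1.round(1)); print(p2.round(1))
T=np.array([tri([c1,c2],[a[:2],b[:2]]) for a,b in zip(p1,p2)]); print(T.round(4)); print(T.mean(0), [np.linalg.norm(T[i,:2]-T[(i+1)%4,:2]).round(4) for i in range(4)])
S=np.array([[1,1],[1,-1],[-1,-1],[-1,1]])*.021
def P(x): 
    cs,sn=np.cos(x[2]),np.sin(x[2]); return np.c_[S@np.array([[cs,sn],[-sn,cs]])+x[:2], x[3:7]]
f=lambda x:np.r_[np.ravel([proj(c,q)-p[:2] for c,pp in((c1,p1),(c2,p2)) for q,p in zip(P(x),pp)]), (x[3:7]-x[3:7].mean())*200]
r=least_squares(f,[.547,.153,0,.1,.1,.1,.1]); print(r.x.round(4),np.abs(r.fun).max().round(2)); print(P(r.x).round(4))
E
```

```text
[[270.  140.3  48. ]
 [310.  125.9  51. ]
 [324.6 166.2  49. ]
 [284.6 179.8  24. ]]
[[258.3  65.2  73. ]
 [307.7  46.   83. ]
 [325.7  98.4  80. ]
 [277.  116.3  72. ]]
[[0.5662 0.179  0.102 ]
 [0.5693 0.137  0.1036]
 [0.5273 0.1336 0.1042]
 [0.5242 0.1766 0.1014]]
[0.5467269  0.15654747 0.1028071 ] [np.float64(0.0422), np.float64(0.0421), np.float64(0.043), np.float64(0.0421)]
[0.5467 0.1563 0.0722 0.103  0.1038 0.1039 0.1044] 0.99
[[0.5662 0.1788 0.103 ]
 [0.5692 0.1369 0.1038]
 [0.5273 0.1339 0.1039]
 [0.5243 0.1757 0.1044]]
```

Request:
{"op": "servo_tool", "data": {
  "series": [
    [[4,-2,8,0],[8,-5,17,0],[8,-5,17,0],[8,-5,17,0],[8,-5,17,0],[8,-5,17,0],[8,-5,17,0],[6,-4,12,0],[2,-1.4,5,0],[0,0,0,0]]
  ]
}}

```text
t: 4.48
eef_pos: [0.5236, 0.1751, 0.1159]
ee_rot: [3.139, 0.002, -0.267]
force: [0.1, -0.2, 0.5]
width: 0.0002
gripper_force: 0.0
```

Request:
{"op": "servo_tool", "data": {
  "series": [
    [[0,0,1,0],[0,0,1,0],[0,0,1,0],[0,0,1,0],[0,0,1,0],[0,0,0,0],[0,0,0,0],[0,0,0,0],[0,0,0,0],[0,0,0,0]]
  ]
}}

```text
t: 5.32
eef_pos: [0.5238, 0.1755, 0.1126]
ee_rot: [-3.142, -0.0, -0.267]
force: [0.1, 1.0, 0.2]
width: 0.0004
gripper_force: 0.0
```

```bash
python3 - <<'E'
from h import *
s=telemetry.get_state(); print(s["t"],s["eef_pos"],s["ee_rot"],s["force"],s["moment"])
im=eyes.grab_frame("wrist");c=cal("wrist"); save("w3.png",im)
print([proj(c,p).round(1) for p in [[0.5662,0.1788,0.103],[0.5692,0.1369,0.1038],[0.5273,0.1339,0.1039],[0.5243,0.1757,0.1044]]], -c[1].T@c[2])
im2=eyes.grab_frame("scene");c=cal("scene"); save("s3.png",im2)
u,v=proj(c,[.5467,.1563,.1]).astype(int); a=cv2.resize(im2[v-40:v+40,u-50:u+50],(500,400),interpolation=cv2.INTER_CUBIC)
save("w3b.png",np.hstack([im[:200,200:440].repeat(2,0)[:400].repeat(1,1)[:, :300],a]))
E
```

```text
5.3167 [0.52384136 0.17550568 0.11260657] [-3.14155613e+00 -6.20453247e-05 -2.66761238e-01] [0.09597239 1.00256876 0.19219536] [-0.01522194 -0.00132951 -0.02335584]
[array([293.5, 166.5]), array([377.3, 137.4]), array([402.1, 218. ]), array([322.6, 244.5])] [0.58979559 0.15825505 0.27190002]
```

View pics/w3.png

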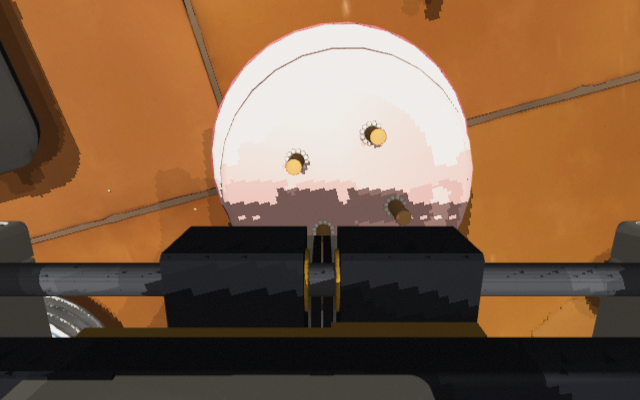

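Request:
{"op": "servo_tool", "data": {
  "series": [
    [[0,0,1,0],[0,0,0.5,0],[0,0,0.3,0],[0,0,0.2,0],[0,0,0,0],[0,0,0,0],[0,0,0,0],[0,0,0,0],[0,0,0,0],[0,0,0,0]]
  ]
}}

```text
t: 6.25
eef_pos: [0.5238, 0.1755, 0.1106]
ee_rot: [-3.142, -0.0, -0.267]
force: [0.3, 0.4, -0.2]
width: 0.0002
gripper_force: 0.0
```

```bash
python3 - <<'E'
from h import *
from fit import yellow
# single-view height: compare top centre with model of ring foot, per-view fit of tops using w2(c) and w3
c3=cal("wrist"); K,R,_=c3; cam3=np.array([0.58979559,0.15825505,0.27190002]); c3=(K,R,-R@cam3)
cam2=np.array([0.52252202,0.1380338,0.40424916]); c2=(K,R,-R@cam2); cam1=np.array([0.5844452,0.12132867,0.45596547]); c1=(K,R,-R@cam1)
rd=lambda f:cv2.cvtColor(cv2.imread("pics/"+f),cv2.COLOR_BGR2RGB)
p1=yellow(rd("w1.png"),[(272,140),(311,126),(325,165),(286,181)]); p2=yellow(rd("w2.png"),[(259.5,65),(308,46),(326,98.5),(277.5,116.5)])
p3=yellow(rd("w3.png"),[(294,167),(378,136)],10); print(p3)
for i in range(2): print(i,tri([c2,c3],[p2[i,:2],p3[i,:2]]).round(4),tri([c1,c3],[p1[i,:2],p3[i,:2]]).round(4))
print(2,tri([c2,c3],[p2[2,:2],(403.5,216)]).round(4))
w=rd("w3.png")[90:230,260:440]; save("c3.png",cv2.resize(w,None,fx=4,fy=4,interpolation=cv2.INTER_CUBIC))
E
```

```text
[[293.23529412 166.65686275 204.        ]
 [377.71028037 136.54672897 214.        ]]
0 [0.5662 0.1788 0.1033] [0.5665 0.1788 0.1055]
1 [0.5695 0.1367 0.1037] [0.5697 0.1371 0.1072]
2 [0.5276 0.1331 0.1026]
```

View pics/c3.png

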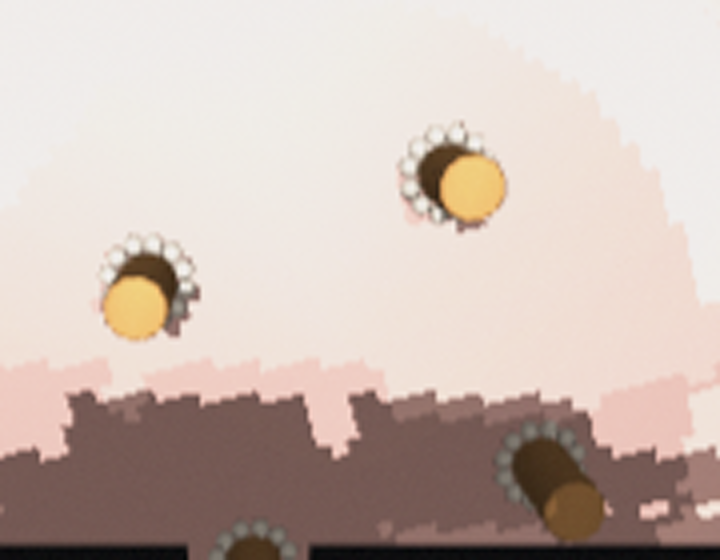

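The crop shows dowel tops at about (294,167), (378,137) and (404,217), all with similar heights of roughly 0.103. I'll settle it by feel.

Request:
{"op": "servo_tool", "data": {
  "series": [
    [[0,0,0.5,0],[0,0,0.5,0],[0,0,0.3,0],[0,0,0.2,0],[0,0,0,0],[0,0,0,0],[0,0,0,0],[0,0,0,0],[0,0,0,0],[0,0,0,0]]
  ]
}}

```text
t: 7.08
eef_pos: [0.524, 0.1755, 0.1103]
ee_rot: [-3.141, -0.001, -0.266]
force: [-3.9, -1.1, 10.9]
width: 0.0006
gripper_force: 5.2
```

Contact at z≈0.1104 with stiffness of about 9 N/mm. One small further push will tell whether it gives.

Request:
{"op": "servo_tool", "data": {
  "series": [
    [[0,0,0.2,0],[0,0,0.2,0],[0,0,0,0],[0,0,0,0],[0,0,0,0],[0,0,0,0],[0,0,0,0],[0,0,0,0],[0,0,0,0],[0,0,0,0]]
  ]
}}

```text
t: 7.92
eef_pos: [0.524, 0.1756, 0.11]
ee_rot: [-3.141, -0.001, -0.266]
force: [-4.8, -0.7, 11.8]
width: 0.0005
gripper_force: 5.7
```

Request:
{"op": "servo_tool", "data": {
  "series": [
    [[0,0,0.2,0],[0,0,0.2,0],[0,0,0.1,0],[0,0,0,0],[0,0,0,0],[0,0,0,0],[0,0,0,0],[0,0,0,0],[0,0,0,0],[0,0,0,0]]
  ]
}}

```text
t: 8.75
eef_pos: [0.524, 0.1755, 0.1095]
ee_rot: [-3.141, -0.001, -0.266]
force: [-3.9, -0.9, 11.6]
width: 0.0004
gripper_force: 5.8
```

It slides at about 12 N, so this is the proud dowel. Press on.

Request:
{"op": "servo_tool", "data": {
  "series": [
    [[0,0,0.2,0],[0,0,0.2,0],[0,0,0.2,0],[0,0,0.2,0],[0,0,0.2,0],[0,0,0.2,0],[0,0,0.2,0],[0,0,0.2,0],[0,0,0.2,0],[0,0,0,0]]
  ]
}}

```text
t: 9.58
eef_pos: [0.524, 0.1755, 0.1077]
ee_rot: [-3.141, -0.001, -0.266]
force: [-4.7, -0.3, 11.5]
width: 0.0004
gripper_force: 5.8
```

Request:
{"op": "servo_tool", "data": {
  "series": [
    [[0,0,0.1,0],[0,0,0.1,0],[0,0,0.1,0],[0,0,0.1,0],[0,0,0.1,0],[0,0,0,0],[0,0,0,0],[0,0,0,0],[0,0,0,0],[0,0,0,0]]
  ]
}}

```text
t: 10.42
eef_pos: [0.524, 0.1755, 0.1072]
ee_rot: [-3.141, -0.001, -0.266]
force: [-5.1, -0.3, 11.4]
width: 0.0005
gripper_force: 5.8
```

Request:
{"op": "servo_tool", "data": {
  "series": [
    [[0,0,0.1,0],[0,0,0.1,0],[0,0,0.1,0],[0,0,0.1,0],[0,0,0.1,0],[0,0,0,0],[0,0,0,0],[0,0,0,0],[0,0,0,0],[0,0,0,0]]
  ]
}}

```text
t: 11.25
eef_pos: [0.524, 0.1755, 0.1067]
ee_rot: [-3.141, -0.001, -0.266]
force: [-4.7, -1.2, 10.8]
width: 0.0002
gripper_force: 5.8
```

Request:
{"op": "servo_tool", "data": {
  "series": [
    [[0,0,0.1,0],[0,0,0.1,0],[0,0,0.1,0],[0,0,0.1,0],[0,0,0.1,0],[0,0,0,0],[0,0,0,0],[0,0,0,0],[0,0,0,0],[0,0,0,0]]
  ]
}}

```text
t: 12.08
eef_pos: [0.524, 0.1756, 0.1062]
ee_rot: [-3.141, -0.001, -0.266]
force: [-4.8, -0.2, 12.0]
width: -0.0
gripper_force: 5.9
```

Request:
{"op": "servo_tool", "data": {
  "series": [
    [[0,0,0.1,0],[0,0,0.1,0],[0,0,0.1,0],[0,0,0.1,0],[0,0,0.1,0],[0,0,0,0],[0,0,0,0],[0,0,0,0],[0,0,0,0],[0,0,0,0]]
  ]
}}

```text
t: 12.92
eef_pos: [0.524, 0.1755, 0.1057]
ee_rot: [-3.141, -0.001, -0.266]
force: [-4.6, -0.4, 11.9]
width: 0.0001
gripper_force: 5.8
```

Request:
{"op": "servo_tool", "data": {
  "series": [
    [[0,0,0.1,0],[0,0,0.1,0],[0,0,0.1,0],[0,0,0.1,0],[0,0,0.1,0],[0,0,0,0],[0,0,0,0],[0,0,0,0],[0,0,0,0],[0,0,0,0]]
  ]
}}

```text
t: 13.75
eef_pos: [0.524, 0.1755, 0.1052]
ee_rot: [-3.141, -0.001, -0.266]
force: [-4.4, -0.8, 11.9]
width: 0.0002
gripper_force: 5.8
```

Request:
{"op": "servo_tool", "data": {
  "series": [
    [[0,0,0.1,0],[0,0,0.1,0],[0,0,0.1,0],[0,0,0.1,0],[0,0,0.1,0],[0,0,0,0],[0,0,0,0],[0,0,0,0],[0,0,0,0],[0,0,0,0]]
  ]
}}

```text
t: 14.58
eef_pos: [0.524, 0.1755, 0.1047]
ee_rot: [-3.141, -0.001, -0.266]
force: [-4.8, -0.6, 12.4]
width: 0.0003
gripper_force: 5.8
```

Request:
{"op": "servo_tool", "data": {
  "series": [
    [[0,0,0.1,0],[0,0,0.1,0],[0,0,0.1,0],[0,0,0.1,0],[0,0,0,0],[0,0,0,0],[0,0,0,0],[0,0,0,0],[0,0,0,0],[0,0,0,0]]
  ]
}}

```text
t: 15.42
eef_pos: [0.524, 0.1755, 0.1043]
ee_rot: [-3.141, -0.001, -0.266]
force: [-4.6, -1.0, 11.4]
width: 0.0006
gripper_force: 5.8
```

Request:
{"op": "servo_tool", "data": {
  "series": [
    [[0,0,0.1,0],[0,0,0.1,0],[0,0,0.1,0],[0,0,0.1,0],[0,0,0,0],[0,0,0,0],[0,0,0,0],[0,0,0,0],[0,0,0,0],[0,0,0,0]]
  ]
}}

```text
t: 16.25
eef_pos: [0.5241, 0.1755, 0.1042]
ee_rot: [-3.141, -0.001, -0.266]
force: [-5.5, -0.9, 12.8]
width: 0.0005
gripper_force: 7.1
```

Request:
{"op": "servo_tool", "data": {
  "series": [
    [[0,0,0.1,0],[0,0,0.1,0],[0,0,0,0],[0,0,0,0],[0,0,0,0],[0,0,0,0],[0,0,0,0],[0,0,0,0],[0,0,0,0],[0,0,0,0]]
  ]
}}

```text
t: 17.08
eef_pos: [0.5241, 0.1755, 0.1042]
ee_rot: [-3.141, -0.001, -0.266]
force: [-5.8, -0.8, 14.9]
width: 0.0007
gripper_force: 7.8
```

Hard stop reached; the dowel is home, its top at about 0.104. Now lift off, open the gripper and look at the tier.

Request:
{"op": "servo_tool", "data": {
  "series": [
    [[0,0,-10,0],[0,0,-25,0],[0,0,-30,0],[5,27,-30,0],[7,38,-30,0],[7,41,-20,0],[7,41,-10,0],[7,41,-5,0],[7,38,-5,0],[5,25,0,0]]
  ],
  "claw": -1,
  "grip_force": 15
}}

```text
t: 17.92
eef_pos: [0.5017, -0.0701, 0.2625]
ee_rot: [-3.141, -0.002, -0.268]
force: [1.5, 0.6, -0.1]
width: 0.0616
gripper_force: 0.0
```

Request:
{"op": "servo_tool", "data": {
  "series": [
    [[3,15,0,0],[1,6,0,0],[0,0,0,0],[0,0,0,0],[0,0,0,0],[0,0,0,0],[0,0,0,0],[0,0,0,0],[0,0,0,0],[0,0,0,0]]
  ]
}}

```text
t: 18.75
eef_pos: [0.5004, -0.0885, 0.2607]
ee_rot: [3.142, 0.0, -0.266]
force: [-0.5, 0.7, 0.1]
width: 0.0879
gripper_force: 0.0
```

```bash
python3 - <<'E'
from h import *
s=telemetry.get_state(); print(s["t"],s["q"],s["eef_pos"],s["ee_rot"],s["force"],s["width"])
im=eyes.grab_frame("wrist");c=cal("wrist"); save("w4.png",im); print("cam",-c[1].T@c[2])
for d in recognise("wrist","tier")[:3]: print(round(d["conf"],2),np.round(d["position"],4),np.round(proj(c,d["position"])))
for d in trace("wrist","tier")[:3]:
    v,u=np.nonzero(d["mask"]); print(" mask",round(d["conf"],2),len(u),u.min(),u.max(),v.min(),v.max(),u.mean(),v.mean())
E
```

```text
18.75 [ 2.12008542e-01  5.94692839e-02 -2.94342415e-01  5.13960044e-06
 -1.21703489e+00  1.09252298e+00] [ 0.50044366 -0.08847751  0.2606702 ] [ 3.14156524e+00  4.24034641e-05 -2.66263025e-01] [-0.46553279  0.68511485  0.11799549] 0.08790016729710215
cam [ 0.56638933 -0.10578567  0.41998851]
0.97 [ 0.5763 -0.1321  0.0609] [345.  88.]
 mask 0.65 3965 317 386 51 122 350.90718789407316 85.70088272383354
 mask 0.25 98 50 67 218 225 59.755102040816325 222.33673469387756
```

View pics/w4.png

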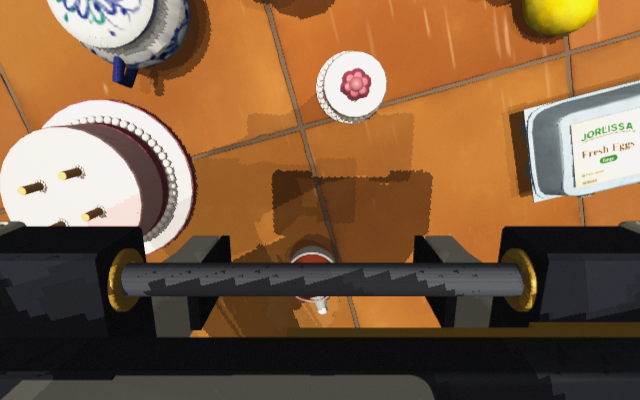

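The view shows the tier's top disc centred at about (355,84) with the flower on it; the pot, cup and egg box are well clear of a gripper span of ±100 px along the row. Now compute its position, cross-checking with w1.

```bash
python3 - <<'E'
from h import *
c4=cal("wrist"); K,R,_=c4; print(-R.T@c4[2])
cam1=np.array([0.5844452,0.12132867,0.45596547]); c1=(K,R,-R@cam1)
rd=lambda f:cv2.cvtColor(cv2.imread("pics/"+f),cv2.COLOR_BGR2RGB).astype(int)
fl=[]
for f,(u,v) in (("w1.png",(572,43)),("w4.png",(356,84))):
    w=rd(f)[v-22:v+23,u-22:u+23]; m=((w[...,0]-w[...,1]>50)&(w[...,2]-w[...,1]>5)).astype(np.uint8)
    n,l,st,ce=cv2.connectedComponentsWithStats(m); k=1+np.argmax(st[1:,4]); fl.append(ce[k]+[u-22,v-22]); print(f,fl[-1],st[k])
t=tri([c1,c4],fl); print("flower",t)
# top disc: outer hull of w4 tier mask + fit
for z in (.061,): print("disc",at_z(c4,(355,84),z), "flower@.070",at_z(c4,fl[1],.07))
s=telemetry.get_state(); p=s["eef_pos"]; y=-.2665
ex=np.array([np.cos(y),np.sin(y)]); ey=np.array([np.sin(y),-np.cos(y)])
for q in (at_z(c4,(355,84),.061)[:2],at_z(c4,fl[1],.07)[:2]): d=q-p[:2]; print("tool dx,dy mm",1e3*d@ex,1e3*d@ey)
E
```

```text
[ 0.56635668 -0.1059398   0.42000054]
w1.png [571.86354379  42.37881874] [  8   7  30  30 491]
w4.png [355.35272045  83.70356473] [  7   7  30  31 533]
flower [ 0.57771786 -0.14234264  0.0637452 ]
disc [ 0.57764443 -0.14223094  0.061     ] flower@.070 [ 0.57753178 -0.14170472  0.07      ]
tool dx,dy mm 88.64647955543303 31.271486251803193
tool dx,dy mm 88.39922375052882 30.79351604747957
```

Request:
{"op": "servo_tool", "data": {
  "series": [
    [[5,2,5,0],[10,4,15,0],[13,4,20,0],[13,4,20,0],[13,4,20,0],[13,4,20,0],[11,4,20,0],[7,3,12,0],[3.5,2,8,0],[0,0,0,0]]
  ]
}}

```text
t: 19.73
eef_pos: [0.5769, -0.1426, 0.1186]
ee_rot: [3.141, 0.003, -0.268]
force: [0.2, 0.5, 0.5]
width: 0.0879
gripper_force: 0.0
```

Request:
{"op": "servo_tool", "data": {
  "series": [
    [[0,0,5,0],[0,0,12,0],[0,0,15,0],[0,0,15,0],[0,0,15,0],[0,0,13,0],[0,0,10,0],[0,0,8,0],[0,0,5,0],[0,0,0,0]]
  ]
}}

```text
t: 20.57
eef_pos: [0.5772, -0.1419, 0.0222]
ee_rot: [3.141, 0.001, -0.267]
force: [0.5, -0.0, 0.0]
width: 0.0876
gripper_force: 0.0
```

```bash
python3 - <<'E'
from h import *
s=telemetry.get_state(); print(s["t"],s["eef_pos"],s["force"],s["width"])
p=s["eef_pos"]; y=-.2665; q=np.array([.5776,-.142]); d=q-p[:2]
print(1e3*d@[np.cos(y),np.sin(y)],1e3*d@[np.sin(y),-np.cos(y)])
E
```

```text
20.5667 [ 0.57724004 -0.14191464  0.02218452] [ 0.5497341  -0.00188273  0.00585212] 0.0876364432422749
0.36973182035907726 -0.012452210776403558
```

Request:
{"op": "servo_tool", "data": {
  "series": [
    [[0,0,0,0],[0,0,0,0],[0,0,0,0],[0,0,0,0],[0,0,0,0],[0,0,0,0],[0,0,0,0],[0,0,0,0],[0,0,0,0],[0,0,0,0]]
  ],
  "claw": 1,
  "grip_force": 15
}}

```text
t: 21.4
eef_pos: [0.5778, -0.1421, 0.0231]
ee_rot: [3.142, -0.001, -0.267]
force: [-1.7, -1.1, 6.1]
width: 0.0613
gripper_force: 15.0
```

Request:
{"op": "servo_tool", "data": {
  "series": [
    [[0,0,-2,0],[0,0,-4,0],[0,0,-8,0],[0,0,-12,0],[0,0,-15,0],[0,0,-15,0],[0,0,-14,0],[0,0,-10,0],[0,0,0,0],[0,0,0,0]]
  ]
}}

```text
t: 22.23
eef_pos: [0.5777, -0.1419, 0.1031]
ee_rot: [-3.141, -0.001, -0.267]
force: [0.0, -0.1, -2.6]
width: 0.0616
gripper_force: 15.0
```

Request:
{"op": "servo_tool", "data": {
  "series": [
    [[0,0,-10,0],[-2,-5,-20,0],[-4,-10,-22,0],[-6,-15,-20,0],[-8,-20,-15,0],[-8,-22,-8,0],[-9,-22,0,0],[-9,-22,0,0],[-9,-22,0,0],[-9,-22,0,0]]
  ]
}}

```text
t: 23.07
eef_pos: [0.5573, 0.0302, 0.1974]
ee_rot: [3.141, 0.001, -0.267]
force: [0.8, 0.4, -1.0]
width: 0.0616
gripper_force: 15.0
```

Request:
{"op": "servo_tool", "data": {
  "series": [
    [[-9,-22,0,0],[-9,-22,0,0],[-9,-22,0,0],[-8,-20,0,0],[-5,-18,0,0],[-3,-10,0,0],[-1.6,-5.5,0,0],[0,0,0,0],[0,0,0,0],[0,0,0,0]]
  ]
}}

```text
t: 23.9
eef_pos: [0.5464, 0.1554, 0.1976]
ee_rot: [3.141, 0.0, -0.267]
force: [0.7, -0.1, -2.8]
width: 0.0617
gripper_force: 15.0
```

```bash
python3 - <<'E'
from h import *
s=telemetry.get_state(); print(s["t"],s["eef_pos"],s["ee_rot"],s["force"],s["width"])
p=s["eef_pos"]; y=s["ee_rot"][2]; q=np.array([.5467,.1563]); d=q-p[:2]
print(1e3*d@[np.cos(y),np.sin(y)],1e3*d@[np.sin(y),-np.cos(y)])
im=eyes.grab_frame("wrist");c=cal("wrist");save("w5.png",im)
for n in("scene","top"):
    im2=eyes.grab_frame(n); u,v=proj(cal(n),[.5467,.1563,.15]).astype(int)
    print(n,u,v); save("%s5.png"%n,cv2.resize(im2[v-50:v+50,u-50:u+50],(300,300),interpolation=cv2.INTER_CUBIC))
a=[cv2.imread("pics/%s5.png"%n) for n in("scene","top")]
cv2.imwrite("pics/m5.png",np.vstack([cv2.resize(cv2.imread("pics/w5.png"),(480,300)),np.hstack(a)[:, :480]]))
E
```

```text
23.9 [0.54639185 0.15537195 0.19755286] [ 3.14111270e+00  3.48402299e-04 -2.67439161e-01] [ 0.68389942 -0.14834111 -2.77440625] 0.06171505733965685
0.05194144254736471 -0.9764935304991195
scene 320 200
top 314 181
```

View pics/m5.png

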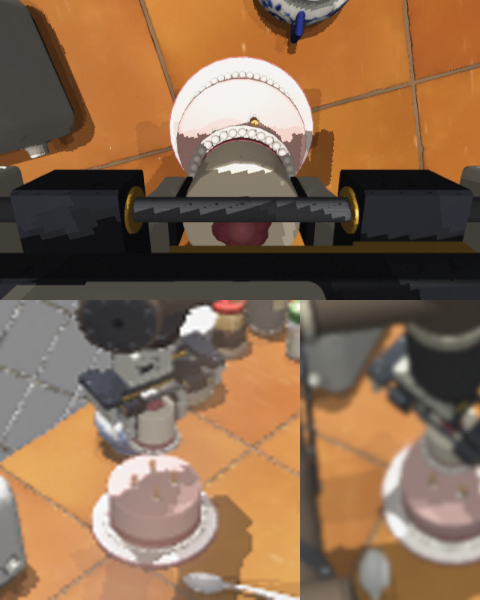

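The tier hangs upright and centred over the cake. Descending to just above the dowels (contact expected at TCP z≈0.127).

Request:
{"op": "servo_tool", "data": {
  "series": [
    [[0,-0.5,4,0],[0,-0.5,8,0],[0,0,10,0],[0,0,10,0],[0,0,10,0],[0,0,9,0],[0,0,7,0],[0,0,4,0],[0,0,2,0],[0,0,2,0]]
  ]
}}

```text
t: 24.88
eef_pos: [0.5469, 0.1573, 0.1315]
ee_rot: [3.142, -0.0, -0.267]
force: [0.4, 0.4, -1.4]
width: 0.0615
gripper_force: 15.0
```

Request:
{"op": "servo_tool", "data": {
  "series": [
    [[0,0,0.5,0],[0,0,0.3,0],[0,0,0.2,0],[0,0,0,0],[0,0,0,0],[0,0,0,0],[0,0,0,0],[0,0,0,0],[0,0,0,0],[0,0,0,0]]
  ]
}}

```text
t: 25.72
eef_pos: [0.5468, 0.1572, 0.1307]
ee_rot: [-3.142, -0.0, -0.267]
force: [-0.9, -0.7, -2.8]
width: 0.0616
gripper_force: 15.0
```

Request:
{"op": "servo_tool", "data": {
  "series": [
    [[0,0,0.5,0],[0,0,0.3,0],[0,0,0.2,0],[0,0,0,0],[0,0,0,0],[0,0,0,0],[0,0,0,0],[0,0,0,0],[0,0,0,0],[0,0,0,0]]
  ]
}}

```text
t: 26.55
eef_pos: [0.5468, 0.1572, 0.1297]
ee_rot: [3.142, 0.0, -0.267]
force: [0.2, 0.5, -2.3]
width: 0.0617
gripper_force: 15.0
```

Request:
{"op": "servo_tool", "data": {
  "series": [
    [[0,0,0.3,0],[0,0,0.3,0],[0,0,0.2,0],[0,0,0,0],[0,0,0,0],[0,0,0,0],[0,0,0,0],[0,0,0,0],[0,0,0,0],[0,0,0,0]]
  ]
}}

```text
t: 27.38
eef_pos: [0.5468, 0.1572, 0.1289]
ee_rot: [-3.142, -0.0, -0.267]
force: [-0.2, -0.6, -2.6]
width: 0.0618
gripper_force: 15.0
```

Request:
{"op": "servo_tool", "data": {
  "series": [
    [[0,0,0.2,0],[0,0,0.2,0],[0,0,0.1,0],[0,0,0,0],[0,0,0,0],[0,0,0,0],[0,0,0,0],[0,0,0,0],[0,0,0,0],[0,0,0,0]]
  ]
}}

```text
t: 28.22
eef_pos: [0.5468, 0.1572, 0.1284]
ee_rot: [-3.142, -0.0, -0.267]
force: [-0.8, 0.5, -2.2]
width: 0.0616
gripper_force: 15.0
```

Request:
{"op": "servo_tool", "data": {
  "series": [
    [[0,0,0.2,0],[0,0,0.2,0],[0,0,0.1,0],[0,0,0,0],[0,0,0,0],[0,0,0,0],[0,0,0,0],[0,0,0,0],[0,0,0,0],[0,0,0,0]]
  ]
}}

```text
t: 29.05
eef_pos: [0.5468, 0.1572, 0.1279]
ee_rot: [3.142, -0.0, -0.267]
force: [0.3, -0.2, -1.2]
width: 0.0616
gripper_force: 15.0
```

Request:
{"op": "servo_tool", "data": {
  "series": [
    [[0,0,0.2,0],[0,0,0.1,0],[0,0,0,0],[0,0,0,0],[0,0,0,0],[0,0,0,0],[0,0,0,0],[0,0,0,0],[0,0,0,0],[0,0,0,0]]
  ]
}}

```text
t: 29.88
eef_pos: [0.5468, 0.1572, 0.1276]
ee_rot: [-3.142, -0.0, -0.267]
force: [0.1, -0.7, -1.8]
width: 0.0621
gripper_force: 15.0
```

Request:
{"op": "servo_tool", "data": {
  "series": [
    [[0,0,0.2,0],[0,0,0.1,0],[0,0,0,0],[0,0,0,0],[0,0,0,0],[0,0,0,0],[0,0,0,0],[0,0,0,0],[0,0,0,0],[0,0,0,0]]
  ]
}}

```text
t: 30.72
eef_pos: [0.5468, 0.1572, 0.1274]
ee_rot: [-3.142, -0.0, -0.267]
force: [-1.6, -0.3, 1.2]
width: 0.0613
gripper_force: 15.0
```

Contact: the force went from −2.3 to +1.2 N, so the weight is resting on the dowels. Release and rise.

Request:
{"op": "servo_tool", "data": {
  "series": [
    [[0,0,0,0],[0,0,0,0],[0,0,0,0],[0,0,0,0],[0,0,0,0],[0,0,0,0],[0,0,0,0],[0,0,0,0],[0,0,0,0],[0,0,0,0]]
  ],
  "claw": -1
}}

```text
t: 31.55
eef_pos: [0.5468, 0.1572, 0.1273]
ee_rot: [-3.142, -0.0, -0.267]
force: [0.7, -0.2, 0.4]
width: 0.0875
gripper_force: 0.0
```

Request:
{"op": "servo_tool", "data": {
  "series": [
    [[0,0,-3,0],[0,0,-6,0],[0,0,-12,0],[0,0,-18,0],[0,0,-20,0],[0,0,-20,0],[-10,0,-20,0],[-20,0,-15,0],[-20,0,-6,0],[-10,0,0,0]]
  ]
}}

```text
t: 32.38
eef_pos: [0.4883, 0.1736, 0.2499]
ee_rot: [-3.138, -0.002, -0.267]
force: [-0.1, 1.4, -0.4]
width: 0.088
gripper_force: 0.0
```

Request:
{"op": "servo_tool", "data": {
  "series": [
    [[-5,0,0,0],[0,0,0,0],[0,0,0,0],[0,0,0,0],[0,0,0,0],[0,0,0,0],[0,0,0,0],[0,0,0,0],[0,0,0,0],[0,0,0,0]]
  ]
}}

```text
t: 33.22
eef_pos: [0.4841, 0.1743, 0.2472]
ee_rot: [3.141, 0.0, -0.267]
force: [0.1, 0.2, 0.6]
width: 0.0877
gripper_force: 0.0
```

```bash
python3 - <<'E'
from h import *
s=telemetry.get_state(); print(s["t"],s["eef_pos"],s["force"],s["width"])
im=eyes.grab_frame("wrist");c=cal("wrist");save("w6.png",im)
print("expected px: card centre",proj(c,[.5467,.1563,.107]),"flower",proj(c,[.5467,.1563,.172]),"cake top",proj(c,[.5467,.1563,.082]))
E
```

```text
33.2167 [0.48410948 0.17426613 0.24721823] [0.13625007 0.18935667 0.5526528 ] 0.0876915045926177
expected px: card centre [323.75028957 109.78144556] flower [324.29753984 110.84607995] cake top [323.59802599 109.48522818]
```

View pics/w6.png

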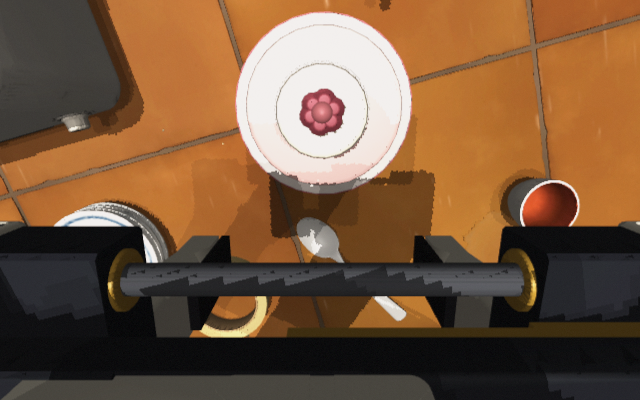

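The tier stands on the dowels with its flower at (322,111), matching the expected (324,111). The drum outline looks shifted, so I'll check with projected circles.

```bash
python3 - <<'E'
from h import *
c=cal("wrist"); a=np.linspace(0,2*np.pi,200)
def b(x,y,r,z):
    p=np.array([proj(c,[x+r*np.cos(t),y+r*np.sin(t),z]) for t in a]); return p.min(0).round(1),p.max(0).round(1)
for n,r,z in(("drum",.095,.012),("icing",.07,.082),("card",.039,.107),("tiertop",.031,.165)): print(n,b(.5467,.1563,r,z))
for k in("cake","tier"):
    eyes.grab_frame("wrist")
    for d in trace("wrist",k)[:2]:
        v,u=np.nonzero(d["mask"]); print(k,d["conf"],u.min(),u.max(),v.min(),v.max())
E
```

```text
drum (array([235. ,  11.7]), array([411.5, 194.3]))
icing (array([244.6,  23.2]), array([402.6, 186.5]))
card (array([276.1,  58.9]), array([371.4, 157.3]))
tiertop (array([277.3,  60.7]), array([371.1, 157.5]))
cake 0.63 234 412 10 193
tier 0.85 275 368 60 157
```

Predicted and seen outlines agree within about 1–3 px, so the tier is centred to about 1 mm. Handing in.

```bash
python3 -c "
from station import ticket; print(ticket.job_done())"
```

```text
the job is handed in; nothing more can be done
None
```

The proud dowel was pressed home (highest force read about 15 N) and the top tier is set on the four dowels, centred to about 1 mm and released, with the bystanders untouched; the job is handed in, but no verdict came back and tilt was judged only from the camera outline.

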